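# Hold the belt sander's tensioner back for a belt change

### The job

The old belt is off the bench sander and the new one is about to be slipped on. First slide the pawl slider fully home by its black grip, so that the ratchet can catch; then push the sprung tensioner arm back by its thumb tab, past the ratchet's click and right up to its back stop, and finish while still holding the arm there, pushing against its spring, so that the belt can be slipped on and no load rests on the pawl. Leave the paint pots, glue, brush and other things on the sander and around it where they are.

Things in the scene. Friction and masses are not known exactly. Their poses are not given: they have to be found in the camera images.
- sander: Benchtop edge belt sander fixed to the table, belt off: grey housing, aluminium deck 260 x 380 mm, deck top 90 mm above the table. Origin: centre of its underside. x points from the tensioner side to the platen and work rest, y from the pawl slider's end (right) to the rubber drive drum (left), z up. The two 60 mm belt wheels and the platen near the +x edge reach 70 mm above the deck.
- tension_pivot (a point): Vertical hinge axis of the tensioner arm, inside the coiled torsion spring, at the arm's top face 16 mm above the deck; at x = -55, y = -70 mm from the sander's origin. The arm, a flat steel bar 24 mm wide, lies 4 to 16 mm above the deck and points from here along the sander's y axis, at rest leaning 0.26 rad to the sander's -x.
- tension_arm: The whole tensioner arm: flat steel bar 24 mm wide, 4 to 16 mm above the deck, with toothed hub, idler block and thumb tab. Origin: on the pivot axis, at table height; y along the arm to the tab, x the push direction, z up. Its yaw is the sander's yaw + 0.26 rad - joint value.
- tension_hinge (a joint): Arm angle (rad): 0 at rest, where its spring returns it; grows as the tab is pushed to the sander's +x (clockwise from above); 0.47 at the back stop. With the pawl slider home the pawl rides up the arm's tooth from 0.02 to 0.3 and clicks in behind it at 0.36; let go after that, the arm rests on the pawl at 0.36. Force needed at the tab: 4 N at rest, 7.5 N at the stop, about 1 N more on the tooth.
- thumb_tab (a point): Upright steel tab on the arm's free end, 166 mm from the pivot axis: plate 10 mm thick (its x axis, the push direction), 36 mm wide (y, along the arm, away from the pivot), 60 mm tall. Origin: centre of its underside, 106 mm above the table (16 mm above the deck); top at 166 mm. Push on its ribbed -x face; it travels 78 mm to the stop and turns with the arm.
- idler_block (a point): Aluminium idler block on the tensioner arm, 112 mm from the pivot axis: 38 x 40 x 12 mm, with the idler wheel, 40 mm across, on it. Origin: centre of the block's underside, 16 mm above the deck; the wheel's top is 70 mm above the deck.
- pawl_slider (a joint): Travel (m) of the pawl slider: 0 is fully out (it starts 0 to 4 mm in), 0.016 fully home, where the pawl stands in the path of the arm's tooth. It slides along the sander's +y axis towards the arm's pivot, takes about 8 N to move and stays where it is put.
- pawl_grip (a point): Black ribbed grip standing on the pawl slider at the sander's right end (at x = -55 mm of the sander's origin): a block 28 mm wide (its x axis), 14 mm thick (its y axis, the way it slides), 44 mm tall. Axes as the sander's. Origin: centre of its underside, 103 mm above the table (13 mm above the deck); its top is at 147 mm.
- crepe_stick: Tan rubber belt-cleaning stick, 85 x 26 x 26 mm, lying on the sander's deck near its far right corner; a bystander, to be left where it is.
- pot_deck: Small round orange paint pot with white lid, 35 mm across, 33 mm tall, standing on the sander's deck at its near left corner, about 70 mm from the thumb tab; a bystander, to be left where it is.
- pot_table: The same kind of small paint pot, yellow, 35 mm across, 33 mm tall, on the table beside or just in front of the sander; a bystander, to be left where it is.
- water_cup: Clear plastic cup, 72 mm across the rim, 85 mm tall, on the table beside or just in front of the sander; a bystander, to be left where it is.
- glue_bottle: White glue bottle with an orange cap, 52 mm across, 130 mm tall, on the table beside or just in front of the sander; a bystander, to be left where it is.
- brush: Paint brush, 180 mm long, lying on the table beside the sander; a bystander, to be left where it is.
- sanding_block: Cork sanding block, 90 x 55 x 32 mm, lying on the table beside the sander; a bystander, to be left where it is.

How it is judged (in metres and radians):
On the way, in this order (a step that is already met when the one before it is completed fails the run):
1. the pawl slider is fully home while the tensioner arm is still near its rest, not yet past the click (value of joint pawl_slider above 0.014 m and value of joint tension_hinge below 0.1 rad), for 0.2 s.
2. the tensioner arm has been pushed past the ratchet's click, with the pawl slider home (value of joint pawl_slider above 0.014 m and value of joint tension_hinge above 0.38 rad), for 0.1 s.
At the end, for the whole second after the job is handed in: The pawl slider is home (within 2 mm of its full travel), the tensioner arm is held within 0.035 rad (6 mm at the tab) of its back stop, well past the click, and standing still, and the gripper presses on the tensioner arm with more than 2 N (value of joint pawl_slider above 0.014 m and value of joint tension_hinge above 0.435 rad and contact force between any of the fingers, the arm and tension_arm above 2 N and velocity of joint tension_hinge between -0.05 and 0.05 rad/s); the arm keeps its last pose, push and grip.
It fails at once if the cleaning stick or paint pot on the sander's deck is shifted by more than 30 mm (distance of any of crepe_stick, pot_deck from where it was at the start of the episode above 0.03 m).
It fails at once if a thing on the table beside the sander (paint pot, cup, glue bottle, brush, sanding block) is shifted by more than 30 mm (distance of any of pot_table, water_cup, glue_bottle, brush, sanding_block from where it was at the start of the episode above 0.03 m).
It also fails if it takes over 45 s, if anything falls off the work surface, if the arm or the gripper's body presses on something with over 40 N, if the wrist force passes 120 N, or if a joint passes its speed limit or range.

### The arm

A 6-joint arm with a two-finger parallel gripper is mounted at the origin on the work surface. World frame = base frame: x ahead of the robot, y to its left, z up, the work surface at z = 0. Lengths are in m, angles in degrees, forces in N, time in s.
With the tool pointing down it reaches from about 0.35 to 0.975 m from the base axis. Payload 4.9 kg.
Tool frame: the origin (TCP) lies at the very end of the fingers, on their centre line; the grasp point (between the pads) lies 19 mm behind it (robot.tcp_to_grasp is the distance from the TCP to the grasp point, in m); z points along the fingers, y is the line along which they close (so a half turn about z gives the same grasp; the last joint's range is limited). The gripper opens to 85 mm and grips with 20 to 120 N. Pads are 22 mm wide; open, the fingers measure 114 mm over their backs; the gripper's body (76 mm by 85 mm) begins 54 mm behind the grasp point. The pads swing forward as they close: fully open they stand 13 mm farther back than shut.
Start: joints at [65.718, 3.019, 92.412, -0, 84.569, -6.818], TCP at [0.188, 0.596, 0.231] pointing down, gripper open.
Joint ranges: [-172.51, 172.51], [-57.92, 126.97], [3.15, 148.05], [-58.71, 238.71], [5.1, 150.11], [-179.66, 179.66]. Speed limits (degrees/s): [147.25, 147.25, 180, 180, 180, 180].

### API

Orientations are given as a 3x3 rotation matrix whose columns are the frame's x, y, z axes.
In Python, from workcell import get_state, cams, robot gives the robot as it stands.
- The arm moves only by the shell command python3 -m crank 'ROWS' [FORCE]. ROWS is JSON, a list of rows, each an object of numbers: "ax", "ay", "az": the turn, a rotation vector about the tool's x, y, z in units of 6 degrees (1.0 is 6 degrees); "tx", "ty", "tz": the shift along the tool's x, y, z in units of 30 mm (1.0 is 30 mm); "gripper": the closure, from 0 (fully open) to 1 (shut). A call has 1 to 10 rows; each row is the pose to reach, as a shift and turn from the pose commanded when the call began, along the tool's axes at that moment; what a row does not reach only later rows make up. A row lasts 1/12 s, in which the tool goes at most 41.7 mm and 7.16 degrees, less where a joint would pass 70% of its speed; a pose out of reach is approached as far as the arm can. A call with a gripper value outside its range is refused whole. The fingers move at their own pace and stop on an object; FORCE is the grip in N (left out, the last holds). Time passes only in rows, so rows that repeat a pose let the fingers close. It gives the time, the measured TCP pose, the force, the opening and the grip force at its end, in the units of the state.
- get_state(): the state, without advancing time (a new reading comes with each control period).
- cams.read_camera(name): name is "scene" or "side" or "wrist"; returns (picture, depth): 400x640x3 uint8, red, green, blue; 400x640 float32, m along the optical axis (not along the pixel's ray), 0 where there is no reading.
- cams.camera_params(name): a dict with "fov_y" (degrees; the focal length in pixels is half the picture's height over the tangent of half this angle, whatever the lens; pixels are square), "cx", "cy" (the principal point, pixels), "dist" ([k1, k2, p1, p2, k3] as OpenCV has them; the pictures are not rectified), "R" (3x3) and "t" (3): a world point X has camera coordinates R X + t; the wrist camera has in their place "tool_from_camera" (4x4, takes a point from camera to tool coordinates, whose origin is the TCP and whose axes are the flange's). Camera axes: x right, y down, z forward; pixel columns grow to the right and rows downward; lengths in m; the calibration is good to about 2 mm. A picture is of the moment at which its call begins: read the wrist's pose just before it. camera_params takes no time and is no camera call.
- robot.finish_job(): hands the job in; it is judged then, once.
Trained networks look in the newest picture that a camera, given by its name, has taken for a name from the list of things; names that differ only in an ending like _2 or _b are one class to them, and where a whole thing is asked for, a point or a joint stands for the part that bears it (a point fixed in the world has none). Each returns a list of dicts, best first, with "confidence" (0 to 1); they miss things now and then, are a little off and sometimes report something else, mostly with a low value. They report only what shows in the picture. A call takes as long as a camera call.
- cams.find_in(camera, query): "extent" ([left, top, right, bottom] in pixels, round what is visible of it).
- cams.landmark_of(camera, query): "point" ([row, column] in pixels: a listed point, or the origin of a listed thing).
The state is a dict: "time": time; "joint_pos": joint angles; "joint_velocities": joint speeds; "joint_efforts": joint torques, N m; "position": TCP position; "tcp_rot": TCP orientation; "ft_force": force on the tool from outside, world axes, zero at the start; "torque": the same for the moment, N m; "finger_gap": finger opening in m; "grip_force": force on a finger pad.
Only numpy, scipy, OpenCV 4.12 (cv2) and the standard library are available. Lean on these libraries where they do the work, as an engineer would, in place of code of your own. Each camera call takes 0.05 s, during which the arm holds its last target. There are 200 camera calls.

## Working session

There is one attempt and no reset: what is moved stays moved. The work goes in short steps, Python scripts to look and compute and a shell command to move; the robot and the scene stay as the last step left them, time stands still between calls to the robot, and variables do not carry over. Pictures are saved under pics/ and viewed, at most 10 in all, crops included, and the job is handed in when it is done.

```bash
mkdir -p pics; cat > h.py <<'E'
import numpy as np, cv2
from workcell import get_state, cams, robot
def K(p):
    f=200/np.tan(np.radians(p['fov_y']/2)); return np.array([[f,0,p['cx']],[0,f,p['cy']],[0,0,1]])
def pose(name,s):
    p=cams.camera_params(name)
    if name=='wrist':
        T=np.array(p['tool_from_camera']); R=np.array(s['tcp_rot'])
        return p,R@T[:3,:3],R@T[:3,3]+np.array(s['position'])
    R=np.array(p['R']);return p,R.T,-R.T@np.array(p['t'])
def ray(name,rc,s):
    p,R,o=pose(name,s)
    u=cv2.undistortPoints(np.array([[[rc[1],rc[0]]]],float),K(p),np.array(p['dist'],float))[0,0]
    return o,R@np.array([u[0],u[1],1])
def atz(name,rc,z,s):
    o,d=ray(name,rc,s);return o+d*(z-o[2])/d[2]
def atd(name,rc,dep,s):
    o,d=ray(name,rc,s);return o+d*dep
E
python3 - <<'E'
from h import *
s=get_state();print(s['time'],s['position'],s['tcp_rot'],s['finger_gap'])
Z=dict(sander=0,tension_pivot=.106,thumb_tab=.106,pawl_grip=.103,idler_block=.106,pot_deck=.09,crepe_stick=.09,pot_table=0,water_cup=0,glue_bottle=0,brush=0,sanding_block=0)
for c in ['scene','side','wrist']:
    im,d=cams.read_camera(c);cv2.imwrite(f'pics/{c}0.png',im[:,:,::-1])
    for n in Z:
        L=cams.landmark_of(c,n)
        if L: print(c,n,round(L[0]['confidence'],2),np.round(L[0]['point']),np.round(atz(c,L[0]['point'],Z[n],s),3))
E
```

```text
0.0 [0.18729231 0.59563044 0.23006335] [[-9.53911565e-01  3.00086652e-01 -8.52925312e-04]
 [ 3.00087757e-01  9.53909777e-01 -1.86440297e-03]
 [ 2.54131349e-04 -2.03442800e-03 -9.99997898e-01]] 0.08530489160426555
scene sander 0.73 [204. 370.] [0.423 0.094 0.   ]
scene tension_pivot 0.69 [183. 327.] [0.514 0.023 0.106]
scene thumb_tab 0.62 [211. 395.] [0.508 0.195 0.106]
scene pawl_grip 0.59 [167. 300.] [ 0.5   -0.067  0.103]
scene idler_block 0.88 [205. 367.] [0.525 0.136 0.106]
scene pot_deck 0.74 [187. 259.] [ 0.6   -0.115  0.09 ]
scene crepe_stick 0.91 [195. 264.] [ 0.617 -0.086  0.09 ]
scene pot_table 0.54 [333. 421.] [0.675 0.351 0.   ]
scene water_cup 0.58 [260. 451.] [0.476 0.336 0.   ]
scene glue_bottle 0.94 [184. 258.] [ 0.525 -0.201  0.   ]
scene brush 0.51 [166. 293.] [ 0.408 -0.168  0.   ]
scene sanding_block 0.58 [298. 445.] [0.575 0.361 0.   ]
side sander 0.59 [213. 323.] [0.591 0.075 0.   ]
side tension_pivot 0.66 [194. 302.] [0.515 0.023 0.106]
side thumb_tab 0.77 [168. 286.] [0.516 0.192 0.106]
side pawl_grip 0.76 [212. 310.] [ 0.506 -0.067  0.103]
side idler_block 0.85 [176. 291.] [0.516 0.139 0.106]
side pot_deck 0.6 [163. 284.] [0.529 0.265 0.09 ]
side crepe_stick 0.87 [214. 352.] [ 0.607 -0.096  0.09 ]
side water_cup 0.74 [181. 264.] [0.473 0.349 0.   ]
side glue_bottle 0.73 [274. 338.] [ 0.53  -0.197  0.   ]
side brush 0.73 [283. 285.] [ 0.406 -0.183  0.   ]
```

```bash
python3 -c "
import cv2
a=cv2.imread('pics/scene0.png')[110:370,200:500];b=cv2.imread('pics/side0.png')[110:310,210:430]
cv2.imwrite('pics/a.png',cv2.resize(a,None,fx=2.3,fy=2.3));cv2.imwrite('pics/b.png',cv2.resize(b,None,fx=3,fy=3))"
```

```text
(no output)
```

View pics/a.png

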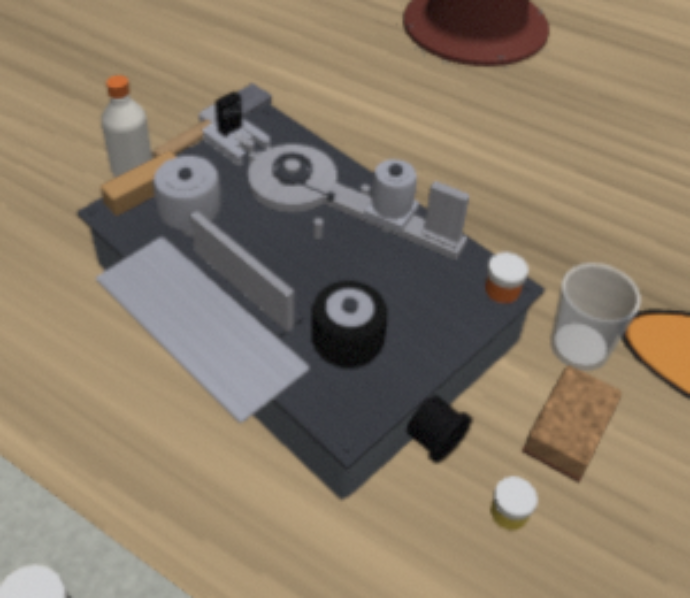

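View pics/b.png

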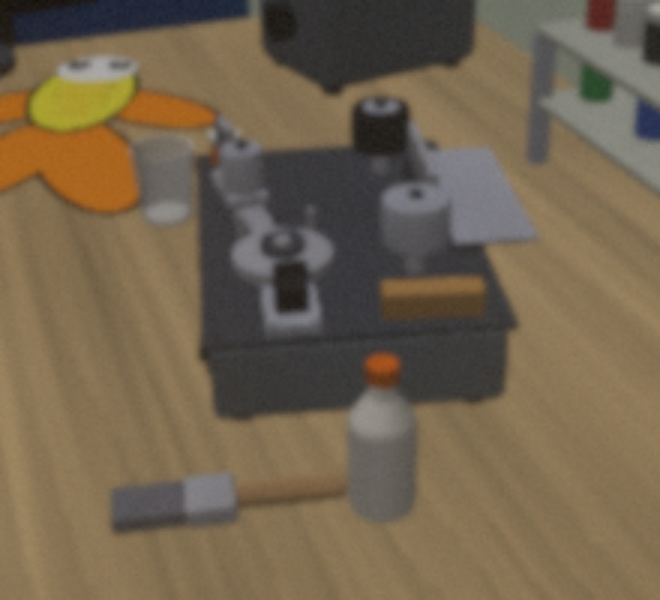

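The scene picture shows the sander rotated, with the grip at about (167,300), the tab at (200,393) and the deck pot at (230,420). In the side view, the cleaning stick and glue bottle are to the right of the grip, and the brush lies in front of the right end. I'll raise the arm, close the fingers and look from above with the wrist camera.

```bash
python3 -m crank '[{"tz":-4,"gripper":1},{"tz":-5.5,"gripper":1},{"tz":-5.5,"tx":-13.8,"ty":-14.7,"gripper":1},{"tz":-5.5,"tx":-13.8,"ty":-14.7,"gripper":1},{"tz":-5.5,"tx":-13.8,"ty":-14.7,"gripper":1},{"tz":-5.5,"tx":-13.8,"ty":-14.7,"gripper":1},{"tz":-5.5,"tx":-13.8,"ty":-14.7,"gripper":1},{"tz":-5.5,"tx":-13.8,"ty":-14.7,"gripper":1},{"tz":-5.5,"tx":-13.8,"ty":-14.7,"gripper":1},{"tz":-5.5,"tx":-13.8,"ty":-14.7,"gripper":1}]' 40
```

```text
invalid input at $[0]: expected keys ax, ay, az, tx, ty, tz, gripper
```

```bash
python3 -m crank '[{"ax":0,"ay":0,"az":0,"tx":0,"ty":0,"tz":-4,"gripper":1},{"ax":0,"ay":0,"az":0,"tx":-4,"ty":-4.3,"tz":-5.5,"gripper":1},{"ax":0,"ay":0,"az":0,"tx":-13.8,"ty":-14.7,"tz":-5.5,"gripper":1},{"ax":0,"ay":0,"az":0,"tx":-13.8,"ty":-14.7,"tz":-5.5,"gripper":1},{"ax":0,"ay":0,"az":0,"tx":-13.8,"ty":-14.7,"tz":-5.5,"gripper":1},{"ax":0,"ay":0,"az":0,"tx":-13.8,"ty":-14.7,"tz":-5.5,"gripper":1},{"ax":0,"ay":0,"az":0,"tx":-13.8,"ty":-14.7,"tz":-5.5,"gripper":1},{"ax":0,"ay":0,"az":0,"tx":-13.8,"ty":-14.7,"tz":-5.5,"gripper":1},{"ax":0,"ay":0,"az":0,"tx":-13.8,"ty":-14.7,"tz":-5.5,"gripper":1},{"ax":0,"ay":0,"az":0,"tx":-13.8,"ty":-14.7,"tz":-5.5,"gripper":1}]' 40
```

```text
time: 2.78
position: [0.3451, 0.2678, 0.3547]
tcp_rot: [[-0.954, 0.3, 0.001], [0.3, 0.954, 0.0], [-0.001, 0.001, -1.0]]
ft_force: [1.0, -0.6, -0.4]
finger_gap: -0.0002
grip_force: 0.0
```

```bash
python3 -m crank '[{"ax":0,"ay":0,"az":0,"tx":-5.5,"ty":-5.9,"tz":-1.5,"gripper":1},{"ax":0,"ay":0,"az":0,"tx":-5.5,"ty":-5.9,"tz":-1.5,"gripper":1},{"ax":0,"ay":0,"az":0,"tx":-5.5,"ty":-5.9,"tz":-1.5,"gripper":1},{"ax":0,"ay":0,"az":0,"tx":-5.5,"ty":-5.9,"tz":-1.5,"gripper":1},{"ax":0,"ay":0,"az":0,"tx":-5.5,"ty":-5.9,"tz":-1.5,"gripper":1},{"ax":0,"ay":0,"az":0,"tx":-5.5,"ty":-5.9,"tz":-1.5,"gripper":1},{"ax":0,"ay":0,"az":0,"tx":-5.5,"ty":-5.9,"tz":-1.5,"gripper":1},{"ax":0,"ay":0,"az":0,"tx":-5.5,"ty":-5.9,"tz":-1.5,"gripper":1},{"ax":0,"ay":0,"az":0,"tx":-5.5,"ty":-5.9,"tz":-1.5,"gripper":1}]'
python3 - <<'E'
from h import *
s=get_state();c='wrist'
im,d=cams.read_camera(c);cv2.imwrite('pics/w1.png',im[:,:,::-1]);np.save('d1.npy',d)
Z=dict(tension_pivot=.106,thumb_tab=.106,pawl_grip=.103,idler_block=.106,pot_deck=.09)
for n in Z:
    for L in cams.landmark_of(c,n)[:1]:
        print(n,round(L['confidence'],2),np.round(L['point']),np.round(atz(c,L['point'],Z[n],s),4))
print(pose(c,s)[2])
# world height map samples
import json
json.dump({k:np.array(s[k]).tolist() for k in('position','tcp_rot')},open('s1.json','w'))
E
```

```text
time: 3.53
position: [0.4489, 0.0515, 0.3989]
tcp_rot: [[-0.954, 0.3, -0.0], [0.3, 0.954, 0.001], [0.001, 0.0, -1.0]]
ft_force: [-0.3, -0.1, -0.5]
finger_gap: -0.0001
grip_force: 0.0
tension_pivot 0.56 [213. 312.] [0.5251 0.0261 0.106 ]
thumb_tab 0.7 [216. 357.] [0.5461 0.0805 0.106 ]
pawl_grip 0.74 [215. 236.] [ 0.499  -0.0696  0.103 ]
idler_block 0.63 [181. 394.] [0.5159 0.1376 0.106 ]
pot_deck 0.67 [165. 483.] [0.5348 0.2584 0.09  ]
[0.37460871 0.07556651 0.54214611]
```

View pics/w1.png

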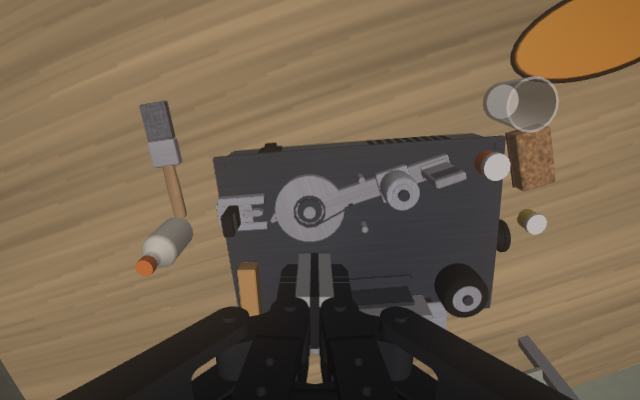

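The wrist view shows the grip at (220,232) and the tab near (168,443), with its top face around (178,447). The deck pot is at (163,490), and the sander lies almost square to the tool. Next I'll use depth to fit the tops of the tab and grip and the deck yaw.

```bash
python3 - <<'E'
from h import *
import json
s=json.load(open('s1.json'));d=np.load('d1.npy')
p,R,o=pose('wrist',s)
v,u=np.mgrid[0:400,0:640]
q=cv2.undistortPoints(np.stack([u,v],-1).reshape(-1,1,2).astype(float),K(p),np.array(p['dist'],float)).reshape(400,640,2)
P=o+(np.dstack([q,np.ones((400,640))])*d[...,None])@R.T
im=cv2.imread('pics/w1.png')
def box(m,name):
    pts=P[m]; r=cv2.minAreaRect((pts[:,:2]*1000).astype(np.float32)); print(name,len(pts),np.round(r[0],1),np.round(r[1],1),round(r[2],1),'z',np.round(np.percentile(pts[:,2],[5,50,95]),4))
z=P[...,2]
m=(z>.158)&(z<.175)&(u>415)&(u<475)&(v>145)&(v<200);box(m,'tabtop')
m=(z>.138)&(z<.156)&(u>210)&(u<250)&(v>190)&(v<250);box(m,'griptop')
# deck
m=(abs(z-.09)<.004)&(u>200)&(u<515)&(v>125)&(v<300)
box(m,'deck');
# near edge: first deck row for each column 235..490
E=[]
for c in range(240,490,5):
    r=np.where(m[:,c])[0]
    if len(r): E.append(P[r[0],c,:2])
f=cv2.fitLine(np.array(E,np.float32)*1000,cv2.DIST_HUBER,0,.01,.01).ravel();print('near edge',f,'yaw',np.degrees(np.arctan2(-f[0],f[1])))
E=[]
for r in range(165,235,3):
    c=np.where(m[r])[0]; E.append(P[r,c[0],:2])
f=cv2.fitLine(np.array(E,np.float32)*1000,cv2.DIST_HUBER,0,.01,.01).ravel();print('right edge',f)
E
grep -c . h.py
```

```text
tabtop 411 [512.8 177. ] [17.7 59.6] 9.0 z [0.1587 0.1655 0.1675]
griptop 293 [496.4 -71.1] [15. 27.] 78.3 z [0.1406 0.1467 0.1483]
deck 26228 [580.9  81.4] [380.4 245.5] 76.9 z [0.0891 0.0906 0.092 ]
near edge [2.2663029e-01 9.7398084e-01 4.5964999e+02 9.8216560e+01] yaw -13.0987625
right edge [ 8.9160162e-01  4.5282069e-01  4.8329959e+02 -6.1825024e+01]
18
```

```bash
python3 -m crank '[{"ax":0,"ay":0,"az":-0.73,"tx":-2.84,"ty":-4.75,"tz":2,"gripper":1},{"ax":0,"ay":0,"az":-0.73,"tx":-2.84,"ty":-4.75,"tz":3,"gripper":1},{"ax":0,"ay":0,"az":-0.73,"tx":-2.84,"ty":-4.75,"tz":4,"gripper":1},{"ax":0,"ay":0,"az":-0.73,"tx":-2.84,"ty":-4.75,"tz":5.5,"gripper":1},{"ax":0,"ay":0,"az":-0.73,"tx":-2.84,"ty":-4.75,"tz":7,"gripper":1},{"ax":0,"ay":0,"az":-0.73,"tx":-2.84,"ty":-4.75,"tz":7,"gripper":1},{"ax":0,"ay":0,"az":-0.73,"tx":-2.84,"ty":-4.75,"tz":7,"gripper":1},{"ax":0,"ay":0,"az":-0.73,"tx":-2.84,"ty":-4.75,"tz":7,"gripper":1},{"ax":0,"ay":0,"az":-0.73,"tx":-2.84,"ty":-4.75,"tz":7,"gripper":1}]'
python3 - <<'E'
from h import *
s=get_state();c='wrist'
im,d=cams.read_camera(c);cv2.imwrite('pics/w2.png',im[:,:,::-1])
for L in cams.landmark_of(c,'pawl_grip')[:2]: print(L,atz(c,L['point'],.103,s))
for L in cams.find_in(c,'pawl_grip')[:2]: print(L)
R=np.array(s['tcp_rot']);print(R.T@(np.array([.4964,-.0711,.125])-s['position']))
E
```

```text
time: 4.58
position: [0.4865, -0.1095, 0.1873]
tcp_rot: [[-0.974, 0.226, -0.004], [0.226, 0.974, 0.002], [0.005, 0.001, -1.0]]
ft_force: [-0.6, 0.7, 0.2]
finger_gap: 0.0002
grip_force: 0.0
{'point': [209.8, 372.8], 'confidence': 0.9} [ 0.49761165 -0.07048466  0.103     ]
{'extent': [336.7, 186.5, 425.5, 256.8], 'confidence': 0.68}
[-0.00127172  0.03959718  0.06232877]
```

View pics/w2.png

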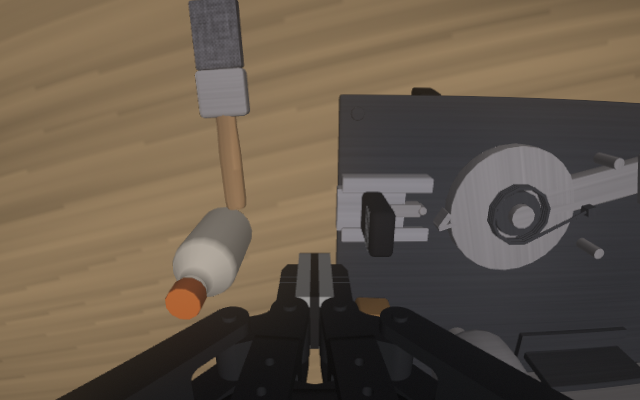

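The grip shows at (375,225), 40 mm along the tool's y, which agrees with the measurements; the bottle is clear to the left. I'll go down and push.

```bash
python3 -m crank '[{"ax":0,"ay":0,"az":0,"tx":-0.04,"ty":0,"tz":1.2,"gripper":1},{"ax":0,"ay":0,"az":0,"tx":-0.04,"ty":0,"tz":2.25,"gripper":1},{"ax":0,"ay":0,"az":0,"tx":-0.04,"ty":0,"tz":2.25,"gripper":1},{"ax":0,"ay":0,"az":0,"tx":-0.04,"ty":0.4,"tz":2.25,"gripper":1},{"ax":0,"ay":0,"az":0,"tx":-0.04,"ty":0.6,"tz":2.25,"gripper":1},{"ax":0,"ay":0,"az":0,"tx":-0.04,"ty":0.7,"tz":2.25,"gripper":1},{"ax":0,"ay":0,"az":0,"tx":-0.04,"ty":0.8,"tz":2.25,"gripper":1},{"ax":0,"ay":0,"az":0,"tx":-0.04,"ty":0.9,"tz":2.25,"gripper":1},{"ax":0,"ay":0,"az":0,"tx":-0.04,"ty":0.9,"tz":2.25,"gripper":1}]'
```

```text
time: 5.48
position: [0.4963, -0.0854, 0.1246]
tcp_rot: [[-0.974, 0.225, 0.003], [0.225, 0.974, -0.005], [-0.004, -0.004, -1.0]]
ft_force: [-1.8, -6.1, -0.6]
finger_gap: -0.0003
grip_force: 3.1
```

```bash
python3 -m crank '[{"ax":0,"ay":0,"az":0,"tx":0,"ty":0.15,"tz":0,"gripper":1},{"ax":0,"ay":0,"az":0,"tx":0,"ty":0.3,"tz":0,"gripper":1},{"ax":0,"ay":0,"az":0,"tx":0,"ty":0.3,"tz":0,"gripper":1}]';python3 -m crank '[{"ax":0,"ay":0,"az":0,"tx":0,"ty":0.1,"tz":0,"gripper":1},{"ax":0,"ay":0,"az":0,"tx":0,"ty":0.1,"tz":0,"gripper":1}]'
```

```text
time: 5.73
position: [0.4977, -0.0791, 0.1247]
tcp_rot: [[-0.974, 0.225, 0.001], [0.225, 0.974, -0.012], [-0.004, -0.011, -1.0]]
ft_force: [-5.8, -16.5, -1.1]
finger_gap: -0.0
grip_force: 8.1
time: 5.9
position: [0.4978, -0.0789, 0.1248]
tcp_rot: [[-0.974, 0.225, -0.0], [0.225, 0.974, -0.017], [-0.004, -0.017, -1.0]]
ft_force: [-8.2, -24.4, -1.1]
finger_gap: -0.0005
grip_force: 12.9
```

```bash
python3 - <<'E'
from h import *
s=get_state();c='wrist'
im,d=cams.read_camera(c);cv2.imwrite('pics/w3.png',cv2.resize(im[100:330,220:560,::-1],None,fx=2.2,fy=2.2))
for L in cams.landmark_of(c,'pawl_grip')[:2]: print(L,atz(c,L['point'],.103,s))
cams.read_camera('side')
for L in cams.landmark_of('side','pawl_grip')[:2]: print(L,atz('side',L['point'],.103,s))
print(s['joint_efforts'])
E
```

```text
{'point': [243.5, 354.8], 'confidence': 0.57} [ 0.50074194 -0.05818265  0.103     ]
{'point': [209.7, 307.0], 'confidence': 0.53} [ 0.50261888 -0.05596062  0.103     ]
[ 13.20198387 -28.67193639 -35.42062998   6.44013897  -0.09481792
   0.06124472]
```

View pics/w3.png

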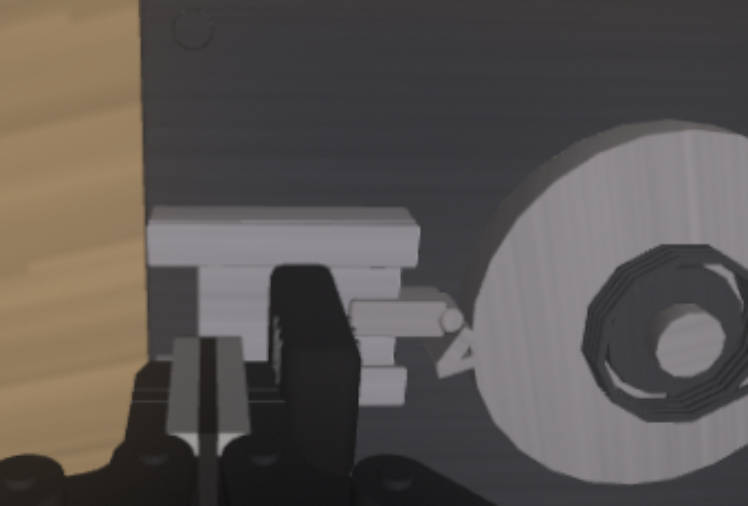

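The picture shows the grip moved about 14 mm, with the pawl tip at the hub and the slider stalled at 25 N, so it is home. I'll back off, rise and move beside the tab.

```bash
python3 -m crank '[{"ax":0,"ay":0,"az":0,"tx":0,"ty":-0.7,"tz":0,"gripper":1},{"ax":0,"ay":0,"az":0,"tx":0,"ty":-0.7,"tz":-1.3,"gripper":1},{"ax":0,"ay":0,"az":0,"tx":0,"ty":-0.7,"tz":-2.6,"gripper":1},{"ax":0,"ay":0,"az":-0.5,"tx":0.4,"ty":0,"tz":-4,"gripper":1},{"ax":0,"ay":0,"az":-1.5,"tx":2.83,"ty":8.3,"tz":-4,"gripper":1},{"ax":0,"ay":0,"az":-2.5,"tx":2.83,"ty":8.3,"tz":-4,"gripper":1},{"ax":0,"ay":0,"az":-2.5,"tx":2.83,"ty":8.3,"tz":-4,"gripper":1},{"ax":0,"ay":0,"az":-2.5,"tx":2.83,"ty":8.3,"tz":-4,"gripper":1},{"ax":0,"ay":0,"az":-2.5,"tx":2.83,"ty":8.3,"tz":-4,"gripper":1},{"ax":0,"ay":0,"az":-2.5,"tx":2.83,"ty":8.3,"tz":-4,"gripper":1}]'; python3 -m crank '[{"ax":0,"ay":0,"az":0,"tx":0,"ty":0,"tz":0,"gripper":1},{"ax":0,"ay":0,"az":0,"tx":0,"ty":0,"tz":0,"gripper":1}]'
python3 - <<'E'
from h import *
s=get_state();c='wrist'
im,d=cams.read_camera(c);cv2.imwrite('pics/w4.png',im[:,:,::-1])
R=np.array(s['tcp_rot'])
for n in('thumb_tab','idler_block','tension_pivot'):
  for L in cams.landmark_of(c,n)[:1]: 
    X=atz(c,L['point'],.106,s);print(n,L,X,'tool',R.T@(X-s['position']))
E
```

```text
time: 6.93
position: [0.4724, 0.1795, 0.2453]
tcp_rot: [[-0.999, -0.034, 0.006], [-0.034, 0.999, 0.002], [-0.006, 0.001, -1.0]]
ft_force: [-0.2, -0.1, -0.3]
finger_gap: -0.0003
grip_force: 0.0
time: 7.1
position: [0.4724, 0.1794, 0.2446]
tcp_rot: [[-0.999, -0.039, 0.005], [-0.039, 0.999, 0.001], [-0.005, 0.001, -1.0]]
ft_force: [0.4, -0.7, -0.3]
finger_gap: -0.0001
grip_force: 0.0
thumb_tab {'point': [234.9, 324.8], 'confidence': 0.76} [0.51727282 0.19093301 0.106     ] tool [-0.04463971  0.0096394   0.1388112 ]
idler_block {'point': [229.9, 261.0], 'confidence': 0.83} [0.51476212 0.1363873  0.106     ] tool [-0.04000788 -0.0447672   0.13873488]
tension_pivot {'point': [231.0, 135.9], 'confidence': 0.77} [0.52053081 0.02669129 0.106     ] tool [-0.04150245 -0.15460457  0.13863305]
```

View pics/w4.png

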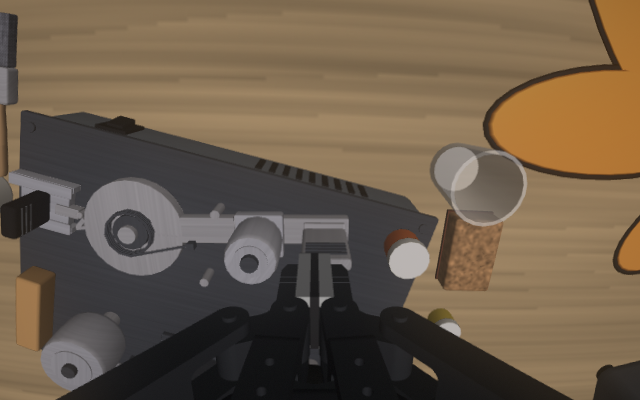

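The tab is at (326,240), 43 mm ahead of the fingers along −x and 10 mm along y. The pot at (407,255) is clear of the path.

```bash
python3 -m crank '[{"ax":0,"ay":0,"az":0,"tx":0.1,"ty":0.4,"tz":1.2,"gripper":1},{"ax":0,"ay":0,"az":0,"tx":0.1,"ty":0.4,"tz":2.4,"gripper":1},{"ax":0,"ay":0,"az":0,"tx":0.1,"ty":0.4,"tz":3.5,"gripper":1},{"ax":0,"ay":0,"az":0,"tx":0.1,"ty":0.4,"tz":4.15,"gripper":1},{"ax":0,"ay":0,"az":0,"tx":0.1,"ty":0.4,"tz":4.15,"gripper":1},{"ax":0,"ay":0,"az":0,"tx":-0.4,"ty":0.4,"tz":4.15,"gripper":1},{"ax":0,"ay":0,"az":0,"tx":-0.6,"ty":0.4,"tz":4.15,"gripper":1},{"ax":0,"ay":0,"az":0,"tx":-0.75,"ty":0.4,"tz":4.15,"gripper":1},{"ax":0,"ay":0,"az":0,"tx":-0.75,"ty":0.4,"tz":4.15,"gripper":1}]'
python3 - <<'E'
from h import *
s=get_state();R=np.array(s['tcp_rot']);p=np.array(s['position']);v=p[:2]-[.5185,.025]
print('tool rel pivot in tool axes',v@R[:2,0],v@R[:2,1])
for q in np.arange(.1,.62,.1):
    c,n=np.cos(q),np.sin(q); w=np.array([[c,n],[-n,c]])@v; d=w-v
    print(round(q,2),'tx',round(d@R[:2,0]/.03,2),'ty',round(d@R[:2,1]/.03,2),'az',round(np.degrees(q)/6,2))
E
```

```text
time: 8.05
position: [0.4951, 0.1887, 0.1184]
tcp_rot: [[-0.999, -0.032, 0.0], [-0.032, 0.999, 0.0], [-0.0, 0.0, -1.0]]
ft_force: [-5.1, -1.1, 1.5]
finger_gap: -0.0001
grip_force: 0.0
tool rel pivot in tool axes 0.0181834464880487 0.1643959480296033
0.1 tx -0.55 ty 0.03 az 0.95
0.2 tx -1.1 ty 0.01 az 1.91
0.3 tx -1.65 ty -0.07 az 2.86
0.4 tx -2.18 ty -0.2 az 3.82
0.5 tx -2.7 ty -0.38 az 4.77
0.6 tx -3.2 ty -0.61 az 5.73
```

Contact at 5 N. Now I push along the arc.

```bash
python3 -m crank '[{"ax":0,"ay":0,"az":0.5,"tx":-0.28,"ty":0.02,"tz":0,"gripper":1},{"ax":0,"ay":0,"az":0.95,"tx":-0.55,"ty":0.03,"tz":0,"gripper":1},{"ax":0,"ay":0,"az":1.43,"tx":-0.83,"ty":0.02,"tz":0,"gripper":1},{"ax":0,"ay":0,"az":1.91,"tx":-1.1,"ty":0.01,"tz":0,"gripper":1},{"ax":0,"ay":0,"az":2.4,"tx":-1.38,"ty":-0.03,"tz":0,"gripper":1},{"ax":0,"ay":0,"az":2.86,"tx":-1.65,"ty":-0.07,"tz":0,"gripper":1},{"ax":0,"ay":0,"az":3.34,"tx":-1.92,"ty":-0.13,"tz":0,"gripper":1},{"ax":0,"ay":0,"az":3.82,"tx":-2.18,"ty":-0.2,"tz":0,"gripper":1},{"ax":0,"ay":0,"az":3.82,"tx":-2.18,"ty":-0.2,"tz":0,"gripper":1}]'
python3 - <<'E'
from h import *
s=get_state();R=np.array(s['tcp_rot']);p=np.array(s['position']);v=p[:2]-[.5185,.025]
print('rel',v@R[:2,0],v@R[:2,1],'yaw moved',np.degrees(np.arctan2(R[1,0],R[0,0])))
E
```

```text
time: 8.8
position: [0.5595, 0.1857, 0.1174]
tcp_rot: [[-0.933, 0.36, -0.002], [0.36, 0.933, 0.001], [0.002, 0.0, -1.0]]
ft_force: [-5.9, 1.9, 2.1]
finger_gap: -0.0
grip_force: 0.0
rel 0.019566038631188328 0.16466250499070118 yaw moved 158.92016649394722
```

```bash
python3 -m crank '[{"ax":0,"ay":0,"az":0.35,"tx":-0.2,"ty":-0.02,"tz":0,"gripper":1},{"ax":0,"ay":0,"az":0.67,"tx":-0.4,"ty":-0.04,"tz":0,"gripper":1},{"ax":0,"ay":0,"az":0.67,"tx":-0.5,"ty":-0.04,"tz":0,"gripper":1},{"ax":0,"ay":0,"az":0.67,"tx":-0.5,"ty":-0.04,"tz":0,"gripper":1}]'; python3 -m crank '[{"ax":0,"ay":0,"az":0,"tx":-0.1,"ty":0,"tz":0,"gripper":1},{"ax":0,"ay":0,"az":0,"tx":-0.1,"ty":0,"tz":0,"gripper":1}]'
```

```text
time: 9.13
position: [0.5708, 0.1803, 0.1171]
tcp_rot: [[-0.907, 0.422, -0.006], [0.422, 0.907, 0.003], [0.007, -0.0, -1.0]]
ft_force: [-11.0, 5.0, 4.5]
finger_gap: 0.0001
grip_force: 0.0
time: 9.3
position: [0.5707, 0.1804, 0.1167]
tcp_rot: [[-0.907, 0.421, -0.013], [0.421, 0.907, 0.005], [0.014, -0.001, -1.0]]
ft_force: [-20.3, 8.7, 8.2]
finger_gap: -0.0002
grip_force: 0.0
```

The arm has stalled against the stop at 22 N. I'll settle and check it by camera.

```bash
python3 -m crank '[{"ax":0,"ay":0,"az":0,"tx":0,"ty":0,"tz":0,"gripper":1},{"ax":0,"ay":0,"az":0,"tx":0,"ty":0,"tz":0,"gripper":1},{"ax":0,"ay":0,"az":0,"tx":0,"ty":0,"tz":0,"gripper":1},{"ax":0,"ay":0,"az":0,"tx":0,"ty":0,"tz":0,"gripper":1}]'
python3 - <<'E'
from h import *
s=get_state()
a,_=cams.read_camera('side');b,_=cams.read_camera('wrist')
for c in('side','wrist'):
  for n in('pawl_grip','thumb_tab','idler_block','tension_pivot'):
    for L in cams.landmark_of(c,n)[:1]: print(c,n,round(L['confidence'],2),L['point'],np.round(atz(c,L['point'],.103 if n=='pawl_grip' else .106,s),4))
cv2.imwrite('pics/w5.png',b[...,::-1])
E
```

```text
time: 9.63
position: [0.5707, 0.1804, 0.1166]
tcp_rot: [[-0.907, 0.421, -0.012], [0.421, 0.907, 0.004], [0.013, -0.001, -1.0]]
ft_force: [-19.6, 8.2, 8.8]
finger_gap: -0.0002
grip_force: 0.0
side pawl_grip 0.83 [207.9, 309.7] [ 0.5116 -0.05    0.103 ]
side thumb_tab 0.67 [167.1, 309.6] [0.5848 0.1755 0.106 ]
side idler_block 0.66 [173.5, 307.0] [0.564  0.1361 0.106 ]
side tension_pivot 0.82 [194.9, 303.3] [0.5153 0.0156 0.106 ]
wrist idler_block 0.61 [291.7, 210.1] [0.5668 0.1262 0.106 ]
wrist tension_pivot 0.7 [286.4, 8.4] [0.5202 0.0251 0.106 ]
```

View pics/w5.png

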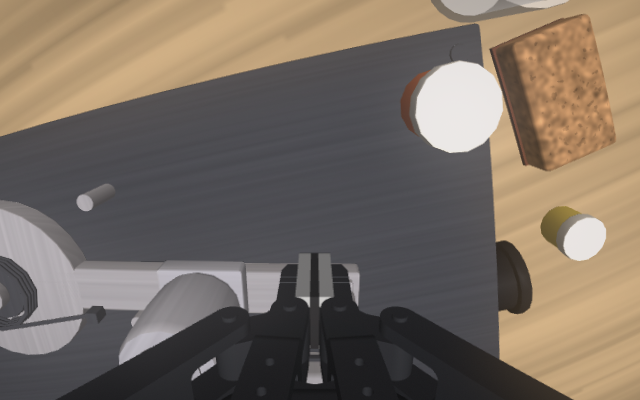

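The wrist picture shows the fingers pressed on the tab at (315,280). The arm has turned about 0.46 rad, measured from pivot to idler, and the pots and block are in place. The force is steady at about 21 N, so I'm handing in.

```bash
python3 -c "
from workcell import robot
print(robot.finish_job())"
```

```text
the job is handed in; nothing more can be done
None
```

I handed the job in with the pawl slider pushed home and the tensioner arm held at its back stop with about 21 N on the tab; none of my pushes came near the other things, but the hand-in returned no verdict.

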